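# Strip the scraper and its clip holder off the soap bench's tool rail

## Robot

A 6-joint arm with a two-finger parallel gripper is mounted at the origin on the work surface. World frame = base frame: x ahead of the robot, y to its left, z up, the work surface at z = 0. Lengths are in m, angles in rad, forces in N, time in s.
With the tool pointing down it reaches from about 0.425 to 0.95 m from the base axis. Payload 3.5 kg.
Tool frame: the origin (TCP) lies midway between the tips of the shut fingers; the grasp point (between the pads) lies 19 mm behind it (ctrl.pinch_z is the distance from the TCP to the grasp point, in m); z points along the fingers, y is the line along which they close (so a half turn about z gives the same grasp; the last joint's range is limited). The gripper opens to 85 mm and grips with 20 to 120 N. Pads are 22 mm wide; open, the fingers measure 114 mm over their backs; the gripper's body (76 mm by 85 mm) begins 54 mm behind the grasp point. The pads swing forward as they close: fully open they stand 13 mm farther back than shut.
Start: joints at [-1.441, 0.286, 1.577, -0, 1.279, -0.15], TCP at [0.186, -0.649, 0.231] pointing down, gripper open.
Joint ranges: [-2.77, 2.77], [-0.9, 2.22], [0.21, 2.48], [-1.53, 4.67], [0.24, 2.81], [-2.84, 2.84]. Speed limits (rad/s): [2.79, 2.79, 3.14, 3.14, 3.14, 3.14].

## Interface

Orientations are given as a unit quaternion [x, y, z, w].
In Python, from plant import get_state, viewer, sign_off, ctrl gives the robot as it stands. The module is installed in compiled form; this text tells all that it offers.
- The arm moves only by the shell command python3 -m handwheel 'ROWS' [FORCE]. ROWS is JSON, a list that holds one entry, the list of rows, each a list of 5 numbers: the finger opening in m, from 0 to 0.0854, then the shift along the tool's x, y, z in m, then the turn about the tool's z in degrees. In form: [[[claw, x, y, z, spin], ...]]. A call has 1 to 12 rows; each row shifts and turns the commanded pose from where the row before left it, along the tool's axes as they then stand; what a row does not reach is not made up. A row lasts 1/12 s, in which the tool goes at most 41.7 mm and 7.16 degrees, less where a joint would pass 70% of its speed; a pose out of reach is approached as far as the arm can. A call is refused whole if a number of a shift passes 0.0417 or a number of a turn 7.16, either way. A call with a gripper value outside its range is refused whole. The fingers move at their own pace and stop on an object; FORCE is the grip in N (left out, the last holds). Time passes only in rows, so rows that do not move let the fingers close. It gives the time, the measured TCP pose, the force, the opening and the grip force at its end, in the units of the state.
- get_state(): the state, without advancing time (a new reading comes with each control period).
- viewer.read_camera(name): name is "scene" or "top" or "wrist"; returns the picture (400x640x3 uint8, blue, green, red); there is no depth.
- viewer.camera_params(name): a dict with "fov_y" (degrees; the focal length in pixels is half the picture's height over the tangent of half this angle, whatever the lens; pixels are square), "cx", "cy" (the principal point, pixels), "xyz" and "attitude" of the camera in the world; the wrist camera has in their place "hand_eye" (4x4, takes a point from camera to tool coordinates, whose origin is the TCP and whose axes are the flange's). Camera axes: x right, y up, looking along -z (the intrinsics and any distortion apply to the point x, -y, -z); pixel columns grow to the right and rows downward; lengths in m; the calibration is good to about 2 mm. A picture is of the moment at which its call begins: read the wrist's pose just before it. camera_params takes no time and is no camera call.
- sign_off(): hands the job in; it is judged then, once.
Trained networks look in the newest picture that a camera, given by its name, has taken for a name from the list of things; names that differ only in an ending like _2 or _b are one class to them, and where a whole thing is asked for, a point or a joint stands for the part that bears it (a point fixed in the world has none). Each returns a list of dicts, best first, with "confidence" (0 to 1); they miss things now and then, are a little off and sometimes report something else, mostly with a low value. They report only what shows in the picture. A call takes as long as a camera call. They do not tell look-alikes from the thing itself.
- viewer.look_for(camera, name): "extent" ([left, top, width, height] as shares, 0 to 1, of the picture: columns of its width, rows of its height, round what is visible of it).
- viewer.outline_of(camera, name): "mask" (400x640 bool, what is visible of it) and "extent" ([left, top, width, height] as shares, 0 to 1, of the picture: columns of its width, rows of its height, round what is visible of it).
- viewer.pinpoint(camera, name): "xy" ([column, row] as shares, 0 to 1, of the picture: columns of its width, rows of its height: a listed point, or the origin of a listed thing).
The state is a dict: "time": time; "qpos": joint angles; "dq": joint speeds; "joint_efforts": joint torques, N m; "eef_pos": TCP position; "tcp_rot": TCP orientation; "contact_force": force on the tool from outside, world axes, zero at the start; "wrist_torque": the same for the moment, N m; "opening": opening from 0.0 (shut) to 1.0 (fully open); "finger_force": force on a finger pad.
Only numpy, scipy, OpenCV 4.12 (cv2) and the standard library are available. Lean on these libraries where they do the work, as an engineer would, in place of code of your own. Each camera call takes 0.05 s, during which the arm holds its last target. There are 200 camera calls.

## Task

The tool rail is being stripped for washing: snap the flat-bladed scraper up out of its clip, leaving the clip holder on the rail, and lay the scraper in the grey wash tray. Then take that emptied holder off the rail - lift its catch side until the sprung catch lets go, swing it up about its hook and unhook it, without wrenching it - and set it down in the tray beside the scraper. Put both down rather than dropping them, and leave the brush, its holder, the jar and the bottle as they are.

Things in the scene. Friction and masses are not known exactly. Their poses are not given: they have to be found in the camera images.
- rail: Tool rail lying on its back, fixed to the bench: aluminium flat bar 40 mm wide (x), 320 long (y), 5 thick, on three 12 mm spacers (y = -135, 0, 135) over a dark wooden plank 100 x 340 x 12 mm. Origin: middle of the plank's underside; x across the bar, y along it, z up. The bar's top is 29 mm above the bench. Two identical holders, 100 to 170 mm apart, are clipped on it.
- holder: White plastic clip holder that carries the scraper, 100 g. Origin on the middle of the bar's top face; axes along the rail's (1 to 2 mm of play). Block x -26..19, y -20..20 (40 mm wide: the faces to grip), z 0..28 mm, on the bar. Rigid hook on its -x side, sprung catch on its +x side, C-clip on top. Feet (hook and catch) reach 12 mm below the origin.
- holder_hook: The holder's rigid hook; origin at the tip of its lip, at x -16, z -7 mm in the holder. Its wall outside the bar's -x edge is 5 mm thick, down to z -11; the lip reaches 4 mm under the bar with 2 mm play. The holder swings up about it. Tilted 20 to 30 degrees, catch clear, it comes free by moving about 10 mm to the holder's -x, then up. Pulled straight up, it holds fast.
- holder_catch (a point): Tip of the catch's sloping nose, 3 mm under the bar's +x edge, at x 17, z -11.5 mm in the holder; on a sprung plate 24 mm wide (x 21.5..25.5, finger ledge to x 27.5 at z 21) that slides outward up to 6 mm. Lifting this side meets it after about 1 mm and takes 10 to 20 N there; it slips off the lower edge after 6 to 8 mm of lift (12 degrees) and drags up the bar's side until about 20 degrees.
- holder_clip (a point): Middle of the C-clip, 37 mm above the bar, where the scraper's handle axis sits: two sprung grey jaws, 18 mm long in x, 26 mm over their outsides in y, to z 50 mm in the holder, open upward.
- scraper: Soap scraper, 60 g: round beech handle 18 mm in diameter, x -100..58 mm; neck 22 x 10 mm; flat white nylon blade 80 mm wide, 4 thick, x 83..143. Origin on the handle's axis at the clip, x toward the blade, which lies on the holder's +x side; axis 66 mm above the bench. Balances at x 30. It snaps upward out of the clip at 8 to 15 N. Free for fingers on both sides at x 30..58 or beyond -30.
- scraper_butt (a point): Middle of the end of the scraper's handle.
- scraper_tip (a point): Middle of the scraper's blade edge, 243 mm from the butt.
- tray: Grey plastic wash tray, fixed to the bench, 300 (x) x 220 (y) x 42 mm high with 5 mm walls and floor and a narrow rim; empty at the start. Origin at the centre of its underside, z up.
- spare_holder: The second, identical clip holder on the rail, carrying the brush: stays.
- brush: Dish brush with the same round beech handle, in the second holder: oblong wooden head 78 x 34 mm with pale bristles below, to x = 133 mm. Origin and axes as the scraper's. Stays.
- jar: Swing-top glass jar of dried herbs, 96 mm in diameter, 134 mm high, standing at the left end of the rail; origin at the centre of its foot. Stays.
- bottle: Aluminium bottle with a black cap, 66 mm in diameter, 190 mm high, standing beyond the tray and the rail; origin at the centre of its foot. Stays.
Things that resemble listed ones, but are neither listed nor needed, are in the scene too. Leave any black or red look-alike of the holder alone.

How it is judged:
On the way, in this order (a step that is already met when the one before it is completed fails the run):
1. the scraper is out of its clip, above the holder, and the holder is still on the rail (z of scraper in the frame of holder above 0.07 m and distance of holder from where it was at the start of the episode below 0.015 m), for 0.1 s.
2. the scraper, still held, is lowered into the tray (x of scraper_butt in the frame of tray between -0.148 and 0.148 m and y of scraper_butt in the frame of tray between -0.108 and 0.108 m and z of each of scraper_butt, scraper_tip in the frame of tray below 0.06 m and x of scraper_tip in the frame of tray between -0.148 and 0.148 m and y of scraper_tip in the frame of tray between -0.108 and 0.108 m and contact force between the fingers and scraper above 0.5 N), for 0.02 s.
3. the holder is off the rail (z of holder in the frame of rail above 0.07 m), for 0.1 s.
4. the holder, still held, is lowered into the tray (x of holder in the frame of tray between -0.135 and 0.135 m and y of holder in the frame of tray between -0.095 and 0.095 m and z of holder in the frame of tray below 0.055 m and contact force between the fingers and holder above 0.5 N), for 0.02 s.
At the end, for the whole second after the job is handed in: The scraper lies in the tray, both ends inside its walls; the holder is in the tray, its origin 15 mm inside; both lower than 50 mm above the tray's underside, released and at rest. The second holder is within 12 mm, the brush, jar and bottle within 20 mm, of where they were (x of scraper_butt in the frame of tray between -0.148 and 0.148 m and y of scraper_butt in the frame of tray between -0.108 and 0.108 m and z of each of scraper_butt, scraper_tip, holder in the frame of tray below 0.05 m and x of scraper_tip in the frame of tray between -0.148 and 0.148 m and y of scraper_tip in the frame of tray between -0.108 and 0.108 m and x of holder in the frame of tray between -0.135 and 0.135 m and y of holder in the frame of tray between -0.095 and 0.095 m and linear speed of each of scraper, holder below 0.03 m/s and distance of spare_holder from where it was at the start of the episode below 0.012 m and distance of each of brush, jar, bottle from where it was at the start of the episode below 0.02 m); the robot touches nothing.
It fails at once if the holder is wrenched: more than 50 N between its hook and the rail (contact force between holder_hook and rail above 50 N).
It fails at once if the second holder is disturbed (moved more than 12 mm) (distance of spare_holder from where it was at the start of the episode above 0.012 m).
It fails at once if the brush is disturbed (moved more than 20 mm) (distance of brush from where it was at the start of the episode above 0.02 m).
It fails at once if the jar is disturbed (moved more than 20 mm) (distance of jar from where it was at the start of the episode above 0.02 m).
It fails at once if the bottle is disturbed (moved more than 20 mm) (distance of bottle from where it was at the start of the episode above 0.02 m).
It also fails if it takes over 58 s, if anything falls off the work surface, if the arm or the gripper's body presses on something with over 40 N, if the wrist force passes 120 N, or if a joint passes its speed limit or range.

## Working session

There is one attempt and no reset: what is moved stays moved. The work goes in short steps, Python scripts to look and compute and a shell command to move; the robot and the scene stay as the last step left them, time stands still between calls to the robot, and variables do not carry over. Pictures are saved under pics/ and viewed, at most 10 in all, crops included, and the job is handed in when it is done.

```bash
mkdir -p pics; cat > h.py <<'E'
import numpy as np, cv2
from scipy.spatial.transform import Rotation as R
from plant import get_state, viewer, sign_off, ctrl
def cam(name):
    p=viewer.camera_params(name)
    f=200/np.tan(np.radians(p['fov_y'])/2)
    if 'hand_eye' in p:
        s=get_state();T=np.eye(4);T[:3,:3]=R.from_quat(s['tcp_rot']).as_matrix();T[:3,3]=s['eef_pos']
        T=T@np.array(p['hand_eye']);return p,f,T[:3,:3],T[:3,3]
    a=np.array(p['attitude'])
    M=a if a.shape==(3,3) else R.from_quat(a).as_matrix()
    return p,f,M,np.array(p['xyz'])
def ray(c,u,v):  # pixel to world at height: returns f(z)
    p,f,M,o=c
    d=M@np.array([(u-p['cx'])/f,-(v-p['cy'])/f,-1]);return o,d
def at(c,u,v,z):
    o,d=ray(c,u,v);return o+d*(z-o[2])/d[2]
def proj(c,P):
    p,f,M,o=c;q=M.T@(np.array(P)-o);return p['cx']+f*q[0]/-q[2],p['cy']-f*q[1]/-q[2]
E
python3 - <<'E'
from h import *
for n in ('scene','top','wrist'):
    print(n,viewer.camera_params(n))
I={n:viewer.read_camera(n) for n in ('scene','top')}
cv2.imwrite('pics/top.png',I['top']);cv2.imwrite('pics/scene.png',I['scene'])
Z=dict(rail=0.029,holder=.029,holder_clip=.066,scraper=.066,scraper_butt=.066,scraper_tip=.066,tray=0,spare_holder=.029,brush=.066,jar=0,bottle=0,holder_catch=.018)
for n in ('top','scene'):
    c=cam(n)
    for k,z in Z.items():
        for r in viewer.pinpoint(n,k)[:2]:
            u,v=r['xy'][0]*640,r['xy'][1]*400
            print(n,k,round(r['confidence'],2),round(u),round(v),at(c,u,v,z)[:2].round(3))
print(get_state(),ctrl.pinch_z)
E
```

```text
scene {'fov_y': 51.59976041111802, 'cx': 318.68024318117733, 'cy': 201.10409813322107, 'xyz': array([0.84022932, 0.51624432, 0.9492555 ]), 'attitude': array([0.0741936 , 0.25902923, 0.92016049, 0.28408423])}
top {'fov_y': 49.30569735628476, 'cx': 323.43781167809203, 'cy': 199.86666951024213, 'xyz': array([0.46972327, 0.06071747, 0.99862682]), 'attitude': array([-0.04383493,  0.02262125,  0.70940489, -0.70307288])}
wrist {'fov_y': 67.07955598046038, 'cx': 316.06714256969576, 'cy': 199.52605119073286, 'hand_eye': array([[ 5.75210032e-04,  9.64315940e-01,  2.64753540e-01,
         6.61651423e-02],
       [ 9.99999717e-01, -6.83090933e-04,  3.15408835e-04,
        -6.94551838e-04],
       [ 4.85004510e-04,  2.64753284e-01, -9.64316060e-01,
        -1.42687173e-01],
       [ 0.00000000e+00,  0.00000000e+00,  0.00000000e+00,
         1.00000000e+00]])}
top rail 0.62 315 224 [0.507 0.109]
top holder 0.93 399 299 [ 0.344 -0.074]
top holder 0.86 383 161 [ 0.647 -0.045]
top holder_clip 0.91 402 302 [ 0.342 -0.075]
top holder_clip 0.79 386 159 [ 0.645 -0.048]
top scraper_butt 0.93 364 264 [0.42
[... 1030 characters left out ...]
'time': 1.3, 'qpos': array([-1.44101596e+00,  2.86298165e-01,  1.57669400e+00,  4.30027030e-06,
        1.27859503e+00, -1.49970319e-01]), 'dq': array([ 0.00046201,  0.00127847, -0.00122302, -0.00037444, -0.00130493,
        0.00095612]), 'joint_efforts': array([-1.09472512e-03, -4.05962563e+01, -2.92935526e+01, -1.92401376e-04,
        6.00399162e-04, -1.95223443e-06]), 'eef_pos': array([ 0.18642571, -0.64873487,  0.23132934]), 'tcp_rot': array([9.90233470e-01, 1.39419064e-01, 2.03137316e-06, 2.74670537e-06]), 'contact_force': array([-0.20058852, -0.53741379,  0.16478921]), 'wrist_torque': array([0.03824574, 0.01650394, 0.0123721 ]), 'finger_force': 0.0, 'opening': 1.002243373607461} 0.0187
```

View pics/top.png

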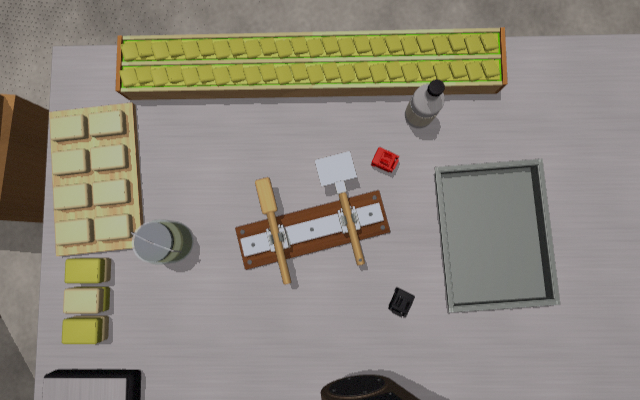

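View pics/scene.png

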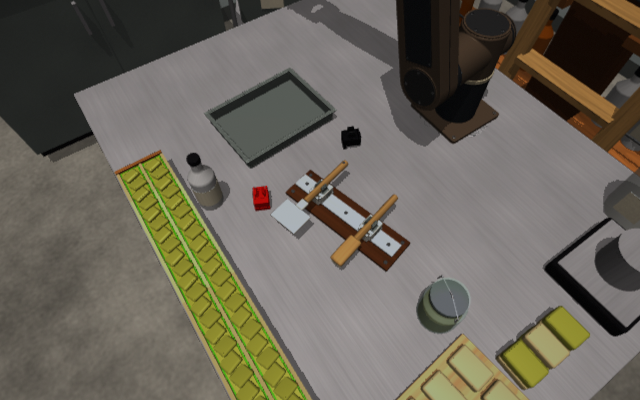

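The top view shows the scraper's holder at about (348,219), the butt at (362,263) and the blade edge at (334,157). The brush holder is at (277,237) and the tray is centred at about (495,235). The red look-alike is at (385,160) and the black one at (401,302). The scene view agrees with this. The tool yaw of 16° already matches the rail, so I'm moving above the scraper.

```bash
python3 -m handwheel '[[[0.085,0.023,-0.023,0,0],[0.085,0.023,-0.023,0,0],[0.085,0.023,-0.023,0,0],[0.085,0.023,-0.023,0,0],[0.085,0.023,-0.023,0,0],[0.085,0.023,-0.023,0,0],[0.085,0.023,-0.023,0,0],[0.085,0.023,-0.023,0,0],[0.085,0.023,-0.023,0,0],[0.085,0.023,-0.023,0,0],[0.085,0.023,-0.023,0,0],[0.085,0.023,-0.023,0,0]]]'
python3 -m handwheel '[[[0.085,0.023,-0.023,0,0],[0.085,0.023,-0.023,0,0],[0.085,0.023,-0.023,0,0],[0.085,0.023,-0.023,0,0],[0.085,0.023,-0.023,0,0],[0.085,0.023,-0.023,0,0],[0.085,0.023,-0.023,0,0],[0.085,0.023,-0.023,0,0],[0.085,0.023,-0.023,0,0],[0.085,0.023,-0.023,0,0],[0.085,0.023,-0.023,0,0],[0.085,0,0,0,0]]]'
cat > w.py <<'E'
import sys
from h import *
s=get_state();c=cam('wrist');im=viewer.read_camera('wrist');cv2.imwrite('pics/%s.png'%sys.argv[1],im)
Rt=R.from_quat(s['tcp_rot']).as_matrix();t=np.array(s['eef_pos'])
print('tcp',t.round(4),'yaw',np.degrees(np.arctan2(Rt[1,0],Rt[0,0])).round(2))
Z=dict(holder=.029,holder_clip=.066,scraper=.066,scraper_butt=.066,scraper_tip=.066,holder_catch=.0175,holder_hook=.022)
for k in sys.argv[2:]:
    for r in viewer.pinpoint('wrist',k)[:2]:
        u,v=r['xy'][0]*640,r['xy'][1]*400;P=at(c,u,v,Z.get(k,0.005))
        print(k,round(r['confidence'],2),round(u),round(v),P[:2].round(4),'tool',(Rt.T@(P-t)).round(4))
E
python3 w.py w1 holder holder_clip scraper scraper_butt scraper_tip holder_catch
```

```text
time: 2.3
eef_pos: [0.376, -0.3058, 0.2316]
tcp_rot: [0.99, 0.139, 0.0, 0.0]
contact_force: [1.0, -0.5, -0.1]
opening: 0.994
finger_force: 0.0
time: 3.3
eef_pos: [0.5504, 0.01, 0.2316]
tcp_rot: [0.99, 0.142, 0.001, -0.001]
contact_force: [-0.8, 0.1, -0.1]
opening: 0.998
finger_force: 0.0
tcp [0.5504 0.01   0.2316] yaw 16.29
holder 0.97 389 103 [ 0.6499 -0.0431] tool [0.0802 0.0791 0.2026]
holder 0.69 332 335 [ 0.347 -0.071] tool [-0.2184  0.021   0.2021]
holder_clip 0.97 286 203 [0.5198 0.0354] tool [-0.0226 -0.0327  0.1656]
holder_clip 0.56 399 102 [ 0.6496 -0.0443] tool [0.0796 0.0802 0.1656]
scraper 0.67 287 208 [0.5145 0.033 ] tool [-0.0283 -0.0319  0.1656]
scraper_butt 0.6 287 290 [0.4195 0.008 ] tool [-0.1265 -0.0345  0.1654]
scraper_tip 0.98 288 59 [0.657  0.0701] tool [ 0.1188 -0.0276  0.1659]
holder_catch 0.87 402 117 [ 0.6411 -0.0639] tool [0.0659 0.0967 0.2141]
holder_catch 0.79 325 333 [ 0.3384 -0.0636] tool [-0.2246  0.0115  0.2136]
```

View pics/w1.png

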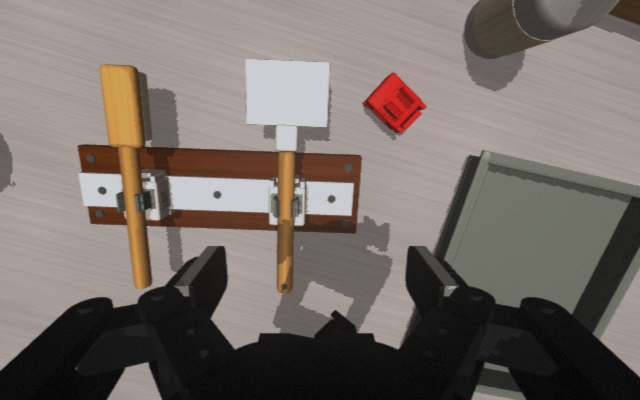

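The wrist picture shows the blade edge at (288,59), the clip at (285,205) and the butt at (285,292). The rail is turned about +1.8° from the tool. The networks' length of 245 mm fits the given 243 mm. I'm descending to the handle 38 mm from the clip, with the handle low in the pads.

```bash
python3 -m handwheel '[[[0.085,0.0135,-0.031,0,1.8],[0.085,0,0,0.03,0],[0.085,0,0,0.03,0],[0.085,0,0,0.03,0],[0.085,0,0,0.03,0],[0.085,0,0,0.0,0]]]' 60
python3 w.py w2 holder_clip scraper_tip scraper
```

```text
time: 4.15
eef_pos: [0.5482, 0.0389, 0.1047]
tcp_rot: [0.992, 0.123, -0.006, -0.001]
contact_force: [-1.8, -0.3, -0.2]
opening: 0.994
finger_force: 0.0
tcp [0.5482 0.0389 0.1047] yaw 14.14
holder_clip 0.83 496 95 [ 0.6478 -0.0397] tool [0.0779 0.1008 0.0373]
holder_clip 0.62 312 265 [0.5188 0.0353] tool [-0.0288 -0.0035  0.039 ]
scraper_tip 0.56 309 26 [0.656 0.071] tool [ 0.1129 -0.0046  0.0373]
scraper 0.9 313 272 [0.5141 0.0335] tool [-0.0339 -0.0029  0.0391]
```

View pics/w2.png

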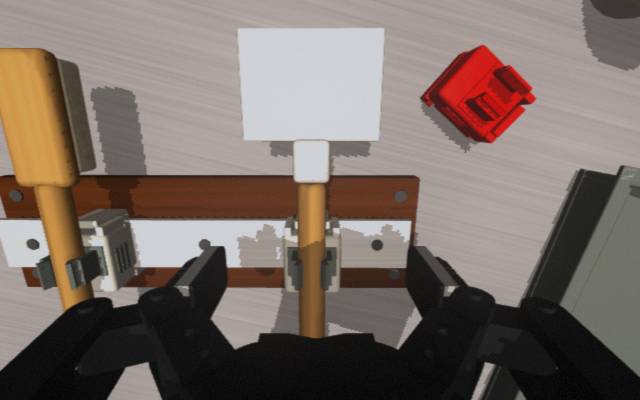

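The picture is aligned with the rail: blade edge at (311,28), clip near (312,260), so the TCP is 30 mm past the clip. I'll shift 8 mm in x and -4 mm in y, descend and close.

```bash
python3 -m handwheel '[[[0.085,0.008,-0.004,0,0],[0.085,0,0,0.02,0],[0.085,0,0,0.02,0],[0.085,0,0,0.0115,0],[0.085,0,0,0,0],[0.012,0,0,0,0],[0.012,0,0,0,0],[0.012,0,0,0,0],[0.012,0,0,0,0],[0.012,0,0,0,0],[0.012,0,0,0,0],[0.012,0,0,0,0]]]' 80
```

```text
time: 5.35
eef_pos: [0.5604, 0.0451, 0.0607]
tcp_rot: [0.992, 0.124, 0.001, 0.0]
contact_force: [0.1, -1.0, 2.0]
opening: 0.174
finger_force: 78.4
```

The TCP stands at 0.061 instead of 0.053, and the opening of 15 mm is less than the 18 mm handle, so the pads caught it too high. Reopening, going lower and closing again.

```bash
python3 -m handwheel '[[[0.06,0,0,0,0],[0.06,0,0,0,0],[0.06,0,0,0,0],[0.06,0,0,0.005,0],[0.06,0,0,0.005,0],[0.06,0,0,0,0],[0.06,0,0,0,0]]]' 80
python3 -m handwheel '[[[0.012,0,0,0,0],[0.012,0,0,0,0],[0.012,0,0,0,0],[0.012,0,0,0,0],[0.012,0,0,0,0],[0.012,0,0,0,0],[0.012,0,0,0,0]]]' 80; python3 w.py w3 scraper_tip holder_clip
```

```text
time: 5.93
eef_pos: [0.5593, 0.0452, 0.0489]
tcp_rot: [0.992, 0.124, -0.001, -0.0]
contact_force: [0.1, 0.3, 0.2]
opening: 0.702
finger_force: 0.0
time: 6.52
eef_pos: [0.5602, 0.0452, 0.0501]
tcp_rot: [0.992, 0.124, 0.0, 0.0]
contact_force: [-0.4, -0.3, 1.7]
opening: 0.18
finger_force: 78.2
tcp [0.5602 0.0452 0.0501] yaw 14.23
scraper_tip 0.89 314 28 [0.6552 0.071 ] tool [ 0.0984 -0.0016 -0.0158]
holder_clip 0.63 558 120 [ 0.6472 -0.0335] tool [ 0.065   0.0977 -0.0158]
```

```bash
python3 -m handwheel '[[[0.012,0,0,-0.004,0],[0.012,0,0,-0.004,0],[0.012,0,0,-0.004,0],[0.012,0,0,-0.004,0],[0.012,0,0,-0.006,0],[0.012,0,0,-0.006,0]]]' 100;python3 -m handwheel '[[[0.012,0,0,-0.015,0],[0.012,0,0,-0.02,0],[0.012,0,0,-0.02,0],[0.012,0,0,-0.02,0],[0.012,0,0,0,0],[0.012,0,0,0,0]]]'
python3 - <<'E'
from h import *
a=viewer.read_camera('wrist');b=viewer.read_camera('scene')
cv2.imwrite('pics/l1.png',np.hstack([cv2.resize(a,(400,250)),cv2.resize(b[100:300,150:470],(400,250))]))
c=cam('top');viewer.read_camera('top')
for k in('tray','jar','bottle'):
    o=viewer.outline_of('top',k)[0]
    if k=='tray':
        q=max(cv2.findContours(o['mask'].astype('uint8'),0,2)[0],key=cv2.contourArea)
        m=np.array([at(c,*p[0],.042)[:2] for p in q],'float32');(cx,cy),sz,an=cv2.minAreaRect(m);print(o['confidence'],cx,cy,sz,an,len(m))
E
```

```text
time: 7.17
eef_pos: [0.5601, 0.0451, 0.0787]
tcp_rot: [0.992, 0.124, 0.0, 0.0]
contact_force: [0.2, -0.2, -0.5]
opening: 0.172
finger_force: 98.3
time: 7.67
eef_pos: [0.5611, 0.045, 0.1547]
tcp_rot: [0.992, 0.124, 0.002, 0.0]
contact_force: [-0.1, 0.6, -0.5]
opening: 0.176
finger_force: 98.3
0.79 0.48258334398269653 -0.2824186086654663 (0.31922608613967896, 0.24103623628616333) 4.078355312347412 113
```

View pics/l1.png

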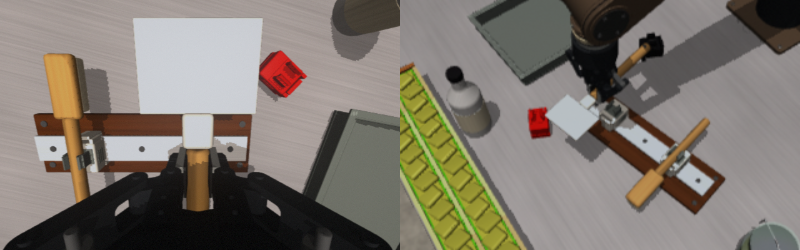

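The scraper is out of its clip with the blade upright in the wrist view at about (195,65), and the holder is still on the rail in the scene view at about (612,115). I'm carrying it over the far half of the tray.

```bash
python3 -m handwheel '[[[0.012,-0.0116,0.0294,0,0],[0.012,-0.0116,0.0294,0,0],[0.012,-0.0116,0.0294,0,0],[0.012,-0.0116,0.0294,0,0],[0.012,-0.0116,0.0294,0,0],[0.012,-0.0116,0.0294,0,0],[0.012,-0.0116,0.0294,0,0],[0.012,-0.0116,0.0294,0,0],[0.012,-0.0116,0.0294,0,0],[0.012,-0.0116,0.0294,0,0],[0.012,-0.0116,0.0294,0,0],[0.012,-0.0116,0.0294,0,0]]]'
python3 -m handwheel '[[[0.012,0,0,0,4.9],[0.012,0,0,0,4.9],[0.012,0,0,0.02,0],[0.012,0,0,0.02,0],[0.012,0,0,0.02,0],[0.012,0,0,0,0],[0.012,0,0,0,0]]]'
python3 w.py t1 scraper_tip tray;python3 - <<'E'
from h import *
cv2.imwrite('pics/t2.png',np.hstack([cv2.resize(cv2.imread('pics/t1.png'),(400,250)),cv2.resize(viewer.read_camera('top')[100:350,320:],(400,312))[:250]]))
E
```

```text
time: 8.97
eef_pos: [0.511, -0.3323, 0.1518]
tcp_rot: [0.992, 0.124, -0.0, -0.001]
contact_force: [0.0, 0.0, -1.0]
opening: 0.176
finger_force: 98.3
time: 9.55
eef_pos: [0.5107, -0.3301, 0.0908]
tcp_rot: [0.999, 0.039, -0.002, -0.002]
contact_force: [-0.1, 1.0, -0.1]
opening: 0.18
finger_force: 98.3
tcp [ 0.5107 -0.3301  0.0908] yaw 4.43
scraper_tip 0.91 311 27 [ 0.6192 -0.3186] tool [ 0.1091 -0.003   0.0245]
tray 0.56 258 233 [ 0.4821 -0.284 ] tool [-0.0246 -0.0478  0.086 ]
```

View pics/t2.png

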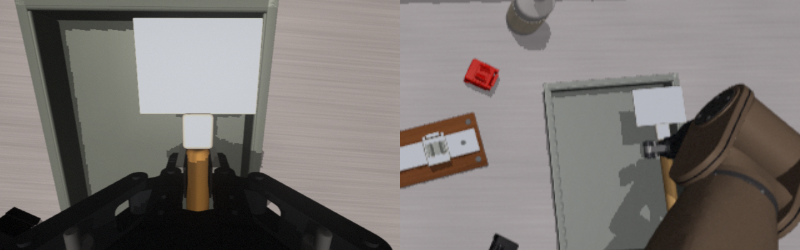

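The scraper is over the tray and aligned with it. In the wrist view the blade spans x 134–258, inside the right wall at about 265. Lowering.

```bash
python3 -m handwheel '[[[0.012,0,-0.003,0.02,0],[0.012,0,-0.002,0.02,0],[0.012,0,0,0.02,0],[0.012,0,0,0.012,0],[0.012,0,0,0.004,0],[0.012,0,0,0,0],[0.012,0,0,0,0]]]'
```

```text
time: 10.33
eef_pos: [0.5121, -0.3267, 0.018]
tcp_rot: [0.999, 0.039, 0.001, 0.001]
contact_force: [-0.1, 0.2, -0.1]
opening: 0.181
finger_force: 98.3
```

```bash
python3 -m handwheel '[[[0.012,0,0,0.004,0],[0.012,0,0,0.004,0],[0.012,0,0,0.002,0],[0.012,0,0,0.0,0]]]' 30
```

```text
time: 10.67
eef_pos: [0.5111, -0.3259, 0.0065]
tcp_rot: [0.999, 0.039, -0.0, -0.0]
contact_force: [0.2, -0.0, 0.2]
opening: 0.174
finger_force: 98.3
```

```bash
python3 -m handwheel '[[[0.016,0,0,0,0],[0.018,0,0,0,0],[0.02,0,0,0,0],[0.024,0,0,0,0],[0.03,0,0,0,0],[0.04,0,0,0,0],[0.045,0,0,0,0],[0.045,0,0,0,0],[0.045,0,0,0,0]]]' 20
python3 -m handwheel '[[[0.045,0,0,-0.02,0],[0.045,0,0,-0.03,0],[0.045,0,0,-0.035,0],[0.045,0,0,-0.035,0],[0.085,0,0,-0.03,0],[0.085,0,0,-0.03,0],[0.085,0,0,-0.02,0],[0.085,0,0,0,0]]]' 20
python3 w.py t3 tray scraper_butt scraper_tip
```

```text
time: 11.42
eef_pos: [0.5114, -0.326, 0.0068]
tcp_rot: [0.999, 0.039, 0.0, 0.0]
contact_force: [-0.1, -0.0, -0.1]
opening: 0.53
finger_force: 0.0
time: 12.08
eef_pos: [0.5137, -0.328, 0.2136]
tcp_rot: [0.999, 0.039, 0.004, 0.004]
contact_force: [0.8, 0.1, 1.7]
opening: 0.995
finger_force: 0.0
tcp [ 0.5137 -0.328   0.2136] yaw 4.44
tray 0.83 277 200 [ 0.481  -0.2843] tool [-0.0309 -0.0478  0.208 ]
scraper_butt 0.98 316 289 [ 0.4011 -0.3378] tool [-0.1142 -0.0002  0.1467]
scraper_tip 0.71 310 87 [ 0.6059 -0.3155] tool [ 0.0917 -0.0066  0.1483]
```

The scraper is laid and released in the tray. I'm returning above the empty holder.

```bash
python3 -m handwheel '[[[0.085,0,0,0,-4.9],[0.085,0,0,0,-4.9],[0.085,0.0103,-0.0351,0.004,0],[0.085,0.0103,-0.0351,0.004,0],[0.085,0.0103,-0.0351,0.004,0],[0.085,0.0103,-0.0351,0.004,0],[0.085,0.0103,-0.0351,0.004,0],[0.085,0.0103,-0.0351,0.004,0],[0.085,0.0103,-0.0351,0.004,0],[0.085,0.0103,-0.0351,0.004,0],[0.085,0.0103,-0.0351,0.004,0],[0.085,0.0103,-0.0351,0.004,0]]]' 20
python3 -m handwheel '[[[0.085,0,0,0,0],[0.085,0,0,0,0]]]'
python3 w.py g1 holder holder_clip holder_catch
```

```text
time: 13.28
eef_pos: [0.5233, 0.0414, 0.1643]
tcp_rot: [0.992, 0.124, -0.002, -0.0]
contact_force: [0.5, 0.3, 0.2]
opening: 0.995
finger_force: 0.0
time: 13.45
eef_pos: [0.5233, 0.0414, 0.1643]
tcp_rot: [0.992, 0.126, -0.002, -0.0]
contact_force: [0.7, -0.5, 0.0]
opening: 0.996
finger_force: 0.0
tcp [0.5233 0.0414 0.1643] yaw 14.45
holder 0.63 321 196 [0.5175 0.0361] tool [-0.0063  0.0038  0.1353]
holder 0.57 448 78 [ 0.6461 -0.043 ] tool [0.0985 0.1125 0.1347]
holder_clip 0.88 325 202 [0.5219 0.0345] tool [-0.0025  0.0064  0.0983]
holder_catch 0.65 322 176 [0.5344 0.0391] tool [0.0108 0.0052 0.1467]
holder_catch 0.57 455 89 [ 0.6414 -0.0569] tool [0.0905 0.1249 0.1462]
```

View pics/g1.png

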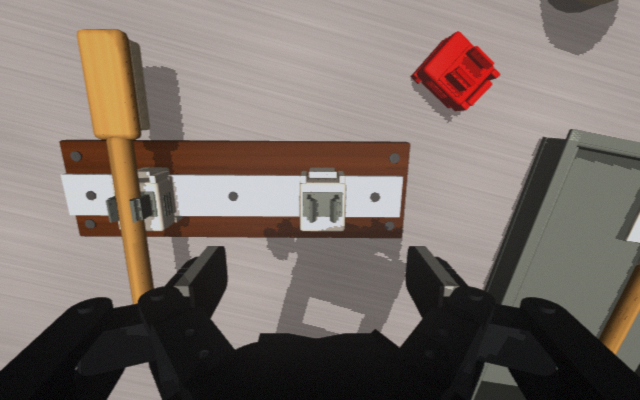

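The empty holder shows at columns 301–346, rows about 183–231, with the catch ledge at row ~170 on the far (+x) side. I'll check its position from these corners.

```bash
python3 - <<'E'
from h import *
s=get_state();c=cam('wrist');Rt=R.from_quat(s['tcp_rot']).as_matrix();t=np.array(s['eef_pos'])
im=cv2.imread('pics/g1.png')
for n,u,v,z in(('front x-26',323,231,.057),('back x19',323,183,.057),('ledge x27.5',323,169,.05),('L y20',301,220,.057),('R y-20',346,220,.057),('bar+x',375,177,.029),('bar-x',375,216,.029)):
    print(n,(Rt.T@(at(c,u,v,z)-t)).round(4))
E
```

```text
front x-26 [-0.0321  0.0054  0.1093]
back x19 [0.0116 0.0052 0.1092]
ledge x27.5 [0.0225 0.0052 0.1162]
L y20 [-0.0218 -0.014   0.1093]
R y-20 [-0.0217  0.0257  0.1093]
bar+x [0.0113 0.0548 0.1372]
bar-x [-0.0274  0.0568  0.1373]
```

Origin is at tool (-0.0065, +0.0055), consistent with the sizes. I'll descend to grip at holder x≈+10.

```bash
python3 -m handwheel '[[[0.085,0.004,0.0055,0,0],[0.085,0,0,0.03,0],[0.085,0,0,0.03,0],[0.085,0,0,0.03,0],[0.085,0,0,0.02,0],[0.085,0,0,0.01,0],[0.085,0,0,0.0,0],[0.085,0,0,0,0]]]' 20
```

```text
time: 14.32
eef_pos: [0.5308, 0.0343, 0.0472]
tcp_rot: [0.992, 0.123, 0.0, 0.0]
contact_force: [0.4, 0.5, -0.1]
opening: 0.994
finger_force: 0.0
```

```bash
python3 -m handwheel '[[[0.085,-0.001,-0.003,0.007,0],[0.085,0,0,0.006,0],[0.085,0,0,0,0],[0.06,0,0,0,0],[0.05,0,0,0,0],[0.042,0,0,0,0],[0.036,0,0,0,0],[0.03,0,0,0,0],[0.03,0,0,0,0],[0.03,0,0,0,0],[0.03,0,0,0,0]]]' 40
```

```text
time: 15.23
eef_pos: [0.5289, 0.0378, 0.0344]
tcp_rot: [0.992, 0.124, 0.0, 0.0]
contact_force: [-1.4, -0.9, 5.0]
opening: 0.462
finger_force: 42.4
```

Gripped at 39 mm opening, as the 40 mm block should be. I'll swing it about the hook (pivot 26 mm behind and 32 mm below the grip) in small arc steps, watching the force.

```bash
python3 -m handwheel '[[[0.03,-0.0005,0,-0.0008,0],[0.03,-0.0008,0,-0.0008,0],[0.03,-0.001,0,-0.0008,0],[0.03,-0.001,0,-0.0006,0],[0.03,0,0,0,0]]]' 40
python3 -m handwheel '[[[0.03,-0.001,0,-0.0007,0],[0.03,-0.001,0,-0.0007,0],[0.03,-0.001,0,-0.0007,0],[0.03,0,0,0,0]]]' 40
```

```text
time: 15.65
eef_pos: [0.5253, 0.0372, 0.0351]
tcp_rot: [0.992, 0.124, 0.001, -0.0]
contact_force: [7.8, 0.7, -12.0]
opening: 0.461
finger_force: 41.9
time: 15.98
eef_pos: [0.5223, 0.0365, 0.0355]
tcp_rot: [0.992, 0.123, 0.002, -0.0]
contact_force: [13.3, 1.5, -23.5]
opening: 0.46
finger_force: 43.3
```

```bash
python3 -m handwheel '[[[0.03,0,0,-0.001,0],[0.03,0,0,-0.001,0],[0.03,0,0,-0.001,0],[0.03,0,0,0,0]]]' 50
python3 w.py g2 holder_clip holder_catch
```

```text
time: 16.32
eef_pos: [0.5212, 0.0363, 0.0359]
tcp_rot: [0.992, 0.123, 0.001, -0.0]
contact_force: [16.4, -0.6, -34.2]
opening: 0.453
finger_force: 55.1
tcp [0.5212 0.0363 0.0359] yaw 14.16
holder_clip 0.91 316 307 [0.5085 0.0338] tool [-0.0128 -0.0007 -0.0301]
holder_clip 0.8 616 11 [ 0.642  -0.0349] tool [ 0.0999  0.0986 -0.0298]
holder_catch 0.94 550 65 [ 0.6373 -0.0527] tool [0.0908 0.1147 0.0186]
holder_catch 0.66 319 227 [0.5269 0.0369] tool [0.0057 0.0008 0.0185]
```

View pics/g2.png

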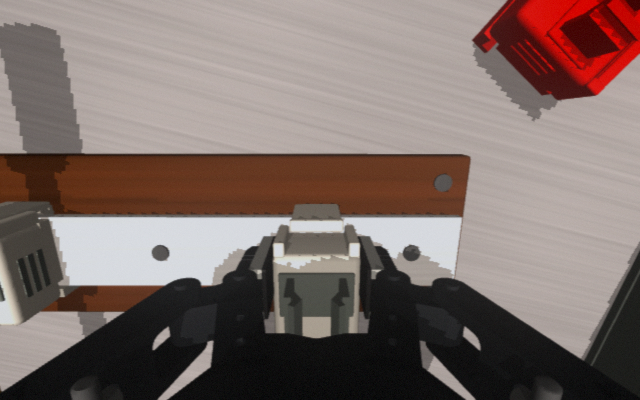

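The picture shows the holder between the fingers at columns 275–365 and the ledge at (318,210), near the bar's +x edge (row 217). I'll measure how far it has shifted or tilted.

```bash
python3 - <<'E'
from h import *
s=get_state();c=cam('wrist');Rt=R.from_quat(s['tcp_rot']).as_matrix();t=np.array(s['eef_pos'])
# predict holder features under shift dx and tilt about hook, from start origin
ex=np.array([np.cos(np.radians(14.3)),np.sin(np.radians(14.3)),0]);ez=np.array([0,0,1.]);o=np.array([.5184,.0345,.029])
for dx in(0,-.003,-.006):
  for th in(0,5,10):
    a=np.radians(th);r=[]
    for x,z in((.0275,.021),(.019,.028),(.009,.05),(-.009,.05)):
        px,pz=x+.016,z+.007;X=-.016+px*np.cos(a)-pz*np.sin(a)+dx;Zz=-.007+px*np.sin(a)+pz*np.cos(a)
        r.append(round(proj(c,o+X*ex+Zz*ez)[1]))
    print(dx,th,'ledge,blocktop,clip+,clip-',r)
print('bar+x',proj(c,o+.02*ex),'-x',proj(c,o-.02*ex), s['contact_force'])
E
```

```text
0 0 ledge,blocktop,clip+,clip- [213, 237, 285, 326]
0 5 ledge,blocktop,clip+,clip- [222, 247, 300, 338]
0 10 ledge,blocktop,clip+,clip- [231, 257, 315, 349]
-0.003 0 ledge,blocktop,clip+,clip- [220, 243, 292, 333]
-0.003 5 ledge,blocktop,clip+,clip- [228, 253, 307, 344]
-0.003 10 ledge,blocktop,clip+,clip- [237, 263, 322, 355]
-0.006 0 ledge,blocktop,clip+,clip- [226, 250, 299, 339]
-0.006 5 ledge,blocktop,clip+,clip- [234, 259, 314, 351]
-0.006 10 ledge,blocktop,clip+,clip- [244, 270, 329, 361]
bar+x (np.float64(319.2929489744432), np.float64(214.7090484822254)) -x (np.float64(319.22513390036323), np.float64(283.1026136432607)) [ 15.76302425  -1.08938144 -33.91115078]
```

The holder has barely moved. The fingers slid along the block toward -x (grip now at x≈3), which gives poor leverage. I'll unload, open, and re-grip nearer the catch at about x=14.

```bash
python3 -m handwheel '[[[0.03,0.001,0,0.002,0],[0.03,0.001,0,0.002,0],[0.03,0,0,0.0015,0],[0.03,0,0,0,0]]]' 40
python3 -m handwheel '[[[0.06,0,0,0,0],[0.06,0,0,0,0],[0.06,0,0,0,0],[0.06,0.005,0,-0.001,0],[0.06,0,0,0,0],[0.06,0,0,0,0]]]' 40
```

```text
time: 16.8
eef_pos: [0.5252, 0.0371, 0.0351]
tcp_rot: [0.992, 0.123, 0.002, -0.0]
contact_force: [7.6, 1.2, -10.3]
opening: 0.454
finger_force: 58.3
time: 17.3
eef_pos: [0.5297, 0.0379, 0.0379]
tcp_rot: [0.992, 0.124, 0.0, 0.0]
contact_force: [0.3, 0.5, 0.5]
opening: 0.703
finger_force: 0.0
```

```bash
python3 -m handwheel '[[[0.06,0.0025,0,0.004,0],[0.06,0,0,0,0],[0.03,0,0,0,0],[0.03,0,0,0,0],[0.03,0,0,0,0],[0.03,0,0,0,0],[0.03,0,0,0,0]]]' 60
python3 -m handwheel '[[[0.03,0,0,-0.001,0],[0.03,0,0,-0.001,0],[0.03,0,0,-0.001,0],[0.03,0,0,-0.001,0],[0.03,0,0,0,0]]]' 60
python3 -m handwheel '[[[0.03,0,0,-0.001,0],[0.03,-0.001,0,-0.001,0],[0.03,0,0,0,0]]]' 60
```

```text
time: 17.88
eef_pos: [0.5312, 0.0387, 0.0335]
tcp_rot: [0.992, 0.124, -0.0, -0.0]
contact_force: [-2.1, -0.8, 2.5]
opening: 0.456
finger_force: 62.5
time: 18.3
eef_pos: [0.5311, 0.0385, 0.0359]
tcp_rot: [0.992, 0.124, 0.0, 0.0]
contact_force: [3.8, -0.6, -12.1]
opening: 0.453
finger_force: 62.0
time: 18.55
eef_pos: [0.5301, 0.0384, 0.037]
tcp_rot: [0.992, 0.124, 0.001, -0.0]
contact_force: [6.3, -1.0, -20.9]
opening: 0.459
finger_force: 64.0
```

Now it lifts 3.5 mm at 21 N. Continuing.

```bash
python3 -m handwheel '[[[0.03,-0.001,0,-0.001,0],[0.03,-0.001,0,-0.001,0],[0.03,0,0,0,0]]]' 60
python3 -m handwheel '[[[0.03,-0.001,0,-0.001,0],[0.03,-0.001,0,-0.001,0],[0.03,0,0,0,0]]]' 60;python3 w.py g3 holder_clip
```

```text
time: 18.8
eef_pos: [0.5284, 0.0379, 0.0386]
tcp_rot: [0.992, 0.123, 0.001, -0.0]
contact_force: [8.1, -0.9, -24.7]
opening: 0.455
finger_force: 64.1
time: 19.05
eef_pos: [0.5259, 0.0375, 0.0406]
tcp_rot: [0.992, 0.124, 0.0, -0.0]
contact_force: [7.1, -1.0, -22.5]
opening: 0.452
finger_force: 65.0
tcp [0.5259 0.0375 0.0406] yaw 14.21
holder_clip 0.96 316 310 [0.5087 0.0341] tool [-0.0175 -0.0009 -0.0254]
holder_clip 0.57 602 26 [ 0.6438 -0.0344] tool [ 0.0966  0.0986 -0.0254]
```

View pics/g3.png

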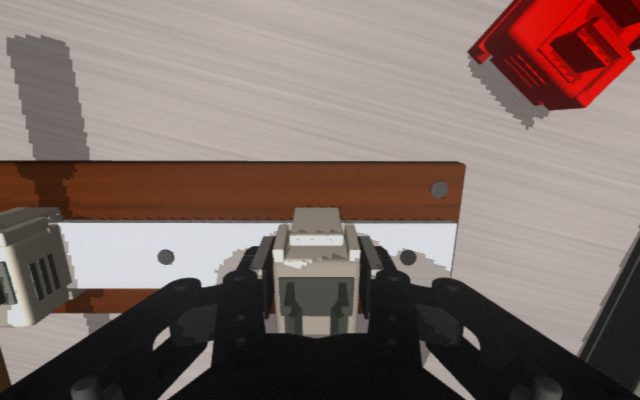

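The ledge (318,213) and clip (316,310) have moved back relative to the bar and the force is falling. It has lifted 7 mm, so the catch appears to be slipping off. Continuing the arc.

```bash
python3 -m handwheel '[[[0.03,-0.0015,0,-0.001,0],[0.03,-0.0015,0,-0.001,0],[0.03,-0.0015,0,-0.0005,0],[0.03,0,0,0,0]]]' 60
python3 -m handwheel '[[[0.03,-0.0015,0,-0.0005,0],[0.03,-0.0015,0,-0.0005,0],[0.03,0,0,0,0]]]' 60;python3 - <<'E'
from h import *
a=viewer.read_camera('wrist');b=viewer.read_camera('scene')
cv2.imwrite('pics/g4.png',np.hstack([cv2.resize(a,(400,250)),cv2.resize(b[140:240,240:400],(400,250),interpolation=2)]))
E
```

```text
time: 19.48
eef_pos: [0.5223, 0.0365, 0.0432]
tcp_rot: [0.992, 0.123, 0.001, -0.0]
contact_force: [10.0, -0.6, -24.9]
opening: 0.454
finger_force: 63.8
time: 19.73
eef_pos: [0.5192, 0.0357, 0.0448]
tcp_rot: [0.992, 0.123, 0.001, -0.0]
contact_force: [7.2, 0.6, -20.9]
opening: 0.456
finger_force: 64.4
```

View pics/g4.png

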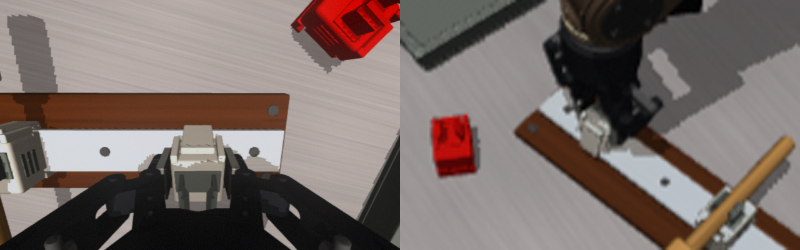

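The wrist half shows the ledge at about (205,127) with the bar edge at row 129, and the scene half shows the holder tipping between the fingers. I've used all 10 pictures, so from here I go by numbers.

```bash
python3 - <<'E'
from h import *
c=cam('wrist');im=viewer.read_camera('wrist')
ex=np.array([np.cos(np.radians(14.3)),np.sin(np.radians(14.3)),0]);ez=np.array([0,0,1.]);o=np.array([.5184,.0345,.029])
for th in(0,10,15,20,25):
    a=np.radians(th);r=[]
    for x,z in((.0275,.021),(.0215,.028),(.019,.028),(.009,.05),(-.009,.05)):
        px,pz=x+.016,z+.007;X=-.016+px*np.cos(a)-pz*np.sin(a);Zz=-.007+px*np.sin(a)+pz*np.cos(a)
        r.append(round(proj(c,o+X*ex+Zz*ez)[1]))
    print(th,'ledge,platetop,blocktop,clip+,clip-',r)
print('bar+x',proj(c,o+.02*ex))
g=cv2.cvtColor(im,7)
print('col318',[(v,int(g[v,316:322].mean())) for v in range(190,345,4)])
for k in('holder_catch','holder_clip','holder'):
    for r in viewer.pinpoint('wrist',k)[:2]: print(k,r['confidence'],r['xy'][0]*640,r['xy'][1]*400)
    for r in viewer.look_for('wrist',k)[:2]: print(k,r['confidence'],np.array(r['extent'])*[640,400,640,400])
a=get_state();print(a['contact_force'],a['wrist_torque'])
E
```

```text
0 ledge,platetop,blocktop,clip+,clip- [204, 220, 226, 268, 308]
10 ledge,platetop,blocktop,clip+,clip- [220, 239, 244, 296, 329]
15 ledge,platetop,blocktop,clip+,clip- [229, 249, 254, 310, 338]
20 ledge,platetop,blocktop,clip+,clip- [238, 260, 263, 322, 346]
25 ledge,platetop,blocktop,clip+,clip- [248, 270, 274, 334, 353]
bar+x (np.float64(319.0626479573243), np.float64(206.1914249428267))
col318 [(190, 53), (194, 51), (198, 51), (202, 142), (206, 142), (210, 143), (214, 144), (218, 144), (222, 144), (226, 145), (230, 143), (234, 136), (238, 215), (242, 211), (246, 163), (250, 147), (254, 149), (258, 185), (262, 155), (266, 149), (270, 148), (274, 71), (278, 74), (282, 74), (286, 74), (290, 74), (294, 74), (298, 73), (302, 72), (306, 73), (310, 145), (314, 145), (318, 145), (322, 122), (326, 103), (330, 104), (334, 102), (338, 37), (342, 14)]
holder_catch 0.6 318.4 214.52
holder_catch 0.57 542.016 63.519999999999996
holder_catch 0.69 [273.92  200.8    87.616 138.08 ]
holder_catch 0.57 [467.2    1.48 172.8   97.08]
holder_clip 0.79 597.376 11.200000000000001
holder_clip 0.67 316.48 305.0
holder_clip 0.94 [464.512   1.6   175.488  95.6  ]
holder_clip 0.71 [275.584 197.92   85.504 137.6  ]
holder 0.89 312.896 248.88
holder 0.59 535.424 36.720000000000006
holder 0.9 [464.     2.52 175.68  92.52]
holder 0.89 [274.688 197.8    87.168 138.52 ]
[  8.23540898  -1.03002754 -19.95534238] [ 0.07729741 -1.62728698  0.04784579]
```

The row profile (plate foot at 200, ledge at ~236, block top at ~262) matches a tilt of about 20°, so the catch is off the lower edge. Continuing to about 27°.

```bash
cat > p.py <<'E'
from h import *
c=cam('wrist');im=viewer.read_camera('wrist')
ex=np.array([np.cos(np.radians(14.3)),np.sin(np.radians(14.3)),0]);ez=np.array([0,0,1.]);o=np.array([.5184,.0345,.029])
for th in(15,20,25,30):
    a=np.radians(th);r=[]
    for x,z in((.0255,-.012),(.0275,.021),(.0215,.028),(.019,.028),(.009,.05)):
        px,pz=x+.016,z+.007;X=-.016+px*np.cos(a)-pz*np.sin(a);Zz=-.007+px*np.sin(a)+pz*np.cos(a)
        r.append(round(proj(c,o+X*ex+Zz*ez)[1]))
    print(th,'foot,ledge,platetop,blocktop,clip+',r)
print('bar+x',proj(c,o+.02*ex)[1],'-x',proj(c,o-.02*ex)[1])
g=cv2.cvtColor(im,7)[:,316:322].mean(1);d=np.diff(g)
print('edges',[(int(v),int(g[v-2]),int(g[v+3])) for v in range(170,345) if abs(d[v])>8])
E
python3 p.py
python3 -m handwheel '[[[0.03,-0.0015,0,-0.0005,0],[0.03,-0.0015,0,-0.0005,0],[0.03,-0.001,0,-0.0005,0],[0.03,0,0,0,0]]]' 60
python3 p.py
```

```text
15 foot,ledge,platetop,blocktop,clip+ [196, 229, 249, 254, 310]
20 foot,ledge,platetop,blocktop,clip+ [199, 238, 260, 264, 322]
25 foot,ledge,platetop,blocktop,clip+ [203, 249, 270, 274, 334]
30 foot,ledge,platetop,blocktop,clip+ [207, 259, 281, 284, 344]
bar+x 206.25352474868143 -x 272.016346055456
edges [(199, 52, 141), (200, 50, 142), (230, 144, 120), (231, 144, 135), (233, 134, 165), (234, 125, 207), (235, 120, 215), (236, 135, 214), (237, 148, 213), (245, 210, 147), (246, 210, 148), (255, 148, 186), (256, 149, 195), (257, 150, 198), (258, 163, 170), (260, 186, 151), (261, 195, 150), (272, 149, 74), (273, 149, 81), (306, 72, 145), (307, 71, 145), (321, 144, 103), (322, 144, 104), (336, 102, 19), (337, 102, 16), (338, 98, 16)]
time: 20.57
eef_pos: [0.5159, 0.0349, 0.0465]
tcp_rot: [0.992, 0.123, 0.002, -0.0]
contact_force: [8.4, -0.3, -21.7]
opening: 0.455
finger_force: 63.4
15 foot,ledge,platetop,blocktop,clip+ [189, 220, 240, 245, 299]
20 foot,ledge,platetop,blocktop,clip+ [192, 230, 251, 255, 312]
25 foot,ledge,platetop,blocktop,clip+ [196, 240, 261, 265, 324]
30 foot,ledge,platetop,blocktop,clip+ [200, 250, 271, 274, 334]
bar+x 199.39125505351572 -x 265.3646615263045
edges [(194, 52, 155), (195, 52, 152), (231, 156, 153), (232, 156, 166), (233, 152, 191), (234, 121, 213), (235, 140, 216), (236, 153, 212), (244, 207, 158), (245, 205, 158), (254, 159, 186), (255, 160, 178), (260, 178, 150), (271, 146, 82), (272, 145, 77), (273, 141, 74), (302, 71, 142), (303, 70, 142), (316, 142, 105), (336, 100, 17), (337, 99, 16), (338, 99, 17)]
```

Tilt is now about 22°. A bit more, then unhook toward -x with the lift tension eased.

```bash
python3 -m handwheel '[[[0.03,-0.0015,0,-0.0005,0],[0.03,-0.0015,0,-0.0003,0],[0.03,-0.001,0,0,0],[0.03,0,0,0,0]]]' 60
python3 p.py
python3 -m handwheel '[[[0.03,-0.001,0,0.001,0],[0.03,-0.002,0,0.001,0],[0.03,-0.002,0,0,0],[0.03,-0.002,0,0,0],[0.03,-0.002,0,0,0],[0.03,0,0,0,0]]]' 60
python3 p.py
```

```text
time: 20.95
eef_pos: [0.5131, 0.0341, 0.0476]
tcp_rot: [0.992, 0.123, 0.003, -0.0]
contact_force: [11.0, 1.5, -22.8]
opening: 0.453
finger_force: 63.2
15 foot,ledge,platetop,blocktop,clip+ [184, 213, 233, 237, 291]
20 foot,ledge,platetop,blocktop,clip+ [186, 222, 243, 247, 304]
25 foot,ledge,platetop,blocktop,clip+ [190, 232, 253, 257, 316]
30 foot,ledge,platetop,blocktop,clip+ [194, 243, 264, 267, 326]
bar+x 193.7873190763692 -x 260.01865600038275
edges [(191, 54, 162), (192, 54, 161), (193, 57, 161), (229, 164, 141), (230, 164, 156), (231, 162, 165), (232, 144, 176), (233, 114, 208), (234, 141, 215), (235, 156, 216), (244, 202, 167), (245, 200, 168), (254, 169, 215), (255, 168, 213), (258, 209, 155), (259, 215, 150), (260, 213, 146), (270, 144, 82), (271, 143, 74), (273, 89, 73), (299, 69, 139), (300, 69, 139), (311, 137, 104), (336, 106, 18), (337, 106, 16), (338, 103, 13)]
time: 21.5
eef_pos: [0.5028, 0.0313, 0.048]
tcp_rot: [0.992, 0.124, -0.0, 0.0]
contact_force: [0.1, -0.2, -0.9]
opening: 0.451
finger_force: 65.7
15 foot,ledge,platetop,blocktop,clip+ [164, 190, 210, 215, 267]
20 foot,ledge,platetop,blocktop,clip+ [167, 199, 220, 225, 280]
25 foot,ledge,platetop,blocktop,clip+ [169, 209, 231, 235, 292]
30 foot,ledge,platetop,blocktop,clip+ [173, 219, 241, 245, 304]
bar+x 174.3977527779083 -x 242.59753945483808
edges [(174, 56, 184), (175, 55, 214), (176, 59, 217), (177, 76, 217), (192, 217, 160), (193, 218, 160), (229, 163, 154), (230, 163, 160), (231, 157, 169), (233, 111, 213), (234, 154, 218), (235, 160, 214), (243, 207, 165), (244, 204, 166), (253, 167, 211), (254, 167, 215), (255, 167, 210), (258, 211, 154), (259, 215, 150), (270, 145, 82), (299, 71, 141), (300, 70, 140), (312, 140, 102), (336, 102, 17), (337, 101, 16), (338, 100, 16)]
```

The force has dropped to zero and the holder moved 10 mm with the gripper, so it is unhooked. 2 mm more to -x, then up slowly.

```bash
python3 -m handwheel '[[[0.03,-0.002,0,0,0],[0.03,-0.001,0,-0.001,0],[0.03,0,0,-0.002,0],[0.03,0,0,-0.003,0],[0.03,0,0,0,0]]]' 80
python3 -m handwheel '[[[0.03,0,0,-0.004,0],[0.03,0,0,-0.006,0],[0.03,0,0,0,0]]]' 80
```

```text
time: 21.97
eef_pos: [0.5006, 0.0305, 0.054]
tcp_rot: [0.992, 0.124, 0.001, 0.0]
contact_force: [0.1, 1.1, -1.2]
opening: 0.447
finger_force: 86.0
time: 22.22
eef_pos: [0.5011, 0.0305, 0.0647]
tcp_rot: [0.992, 0.124, 0.001, 0.0]
contact_force: [-0.0, -0.3, 0.2]
opening: 0.445
finger_force: 86.0
```

```bash
python3 -m handwheel '[[[0.03,0,0,-0.02,0],[0.03,0,0,-0.025,0],[0.03,0,0,-0.025,0],[0.03,0,0,-0.025,0],[0.03,0,0,0,0],[0.03,0,0,0,0]]]' 80
python3 -m handwheel '[[[0.03,-0.0117,0.0276,0,0],[0.03,-0.0117,0.0276,0,0],[0.03,-0.0117,0.0276,0,0],[0.03,-0.0117,0.0276,0,0],[0.03,-0.0117,0.0276,0,0],[0.03,-0.0117,0.0276,0,0],[0.03,-0.0117,0.0276,0,0],[0.03,-0.0117,0.0276,0,0],[0.03,-0.0117,0.0276,0,0],[0.03,0,0,0,4.9],[0.03,0,0,0,4.9],[0.03,0,0,0,0]]]' 80
python3 w.py t5 tray scraper_tip scraper_butt scraper holder
```

```text
time: 22.72
eef_pos: [0.5013, 0.0305, 0.16]
tcp_rot: [0.992, 0.124, 0.002, 0.001]
contact_force: [0.4, 0.2, -1.7]
opening: 0.448
finger_force: 86.2
time: 23.72
eef_pos: [0.4577, -0.2359, 0.1558]
tcp_rot: [0.999, 0.037, -0.002, -0.001]
contact_force: [-0.3, 0.3, -1.6]
opening: 0.447
finger_force: 86.2
tcp [ 0.4577 -0.2359  0.1558] yaw 4.26
tray 0.77 363 165 [ 0.4807 -0.2792] tool [0.0201 0.0453 0.1506]
scraper_tip 0.56 425 14 [ 0.5964 -0.2994] tool [0.1338 0.0739 0.0892]
scraper_butt 0.84 409 276 [ 0.398  -0.3195] tool [-0.0655  0.0791  0.0898]
scraper 0.88 415 184 [ 0.4779 -0.3117] tool [0.0147 0.0774 0.0895]
holder 0.81 159 288 [ 0.3444 -0.0842] tool [-0.1014 -0.1594  0.1276]
holder 0.75 316 241 [ 0.4078 -0.2387] tool [-0.0496 -0.0006  0.1269]
```

```bash
python3 -m handwheel '[[[0.03,0,0,0.025,0],[0.03,0,0,0.025,0],[0.03,0,0,0.025,0],[0.03,0,0,0.02,0],[0.03,0,0,0.008,0],[0.03,0,0,0,0],[0.03,0,0,0,0]]]' 80
python3 -m handwheel '[[[0.03,0,0,0.002,0],[0.03,0,0,0.002,0],[0.03,0,0,0.002,0],[0.03,0,0,0,0]]]' 60
```

```text
time: 24.6
eef_pos: [0.4594, -0.2361, 0.0556]
tcp_rot: [0.999, 0.039, 0.0, 0.0]
contact_force: [-0.1, 0.2, -1.2]
opening: 0.444
finger_force: 86.2
time: 24.93
eef_pos: [0.4593, -0.2362, 0.0496]
tcp_rot: [0.999, 0.039, 0.0, 0.0]
contact_force: [-0.5, 0.5, -1.2]
opening: 0.449
finger_force: 86.2
```

```bash
python3 -m handwheel '[[[0.03,0,0,0.003,0],[0.03,0,0,0.003,0],[0.03,0,0,0.003,0],[0.03,0,0,0,0]]]' 40
python3 -m handwheel '[[[0.03,0,0,0.002,0],[0.03,0,0,0.002,0],[0.03,0,0,0.002,0],[0.03,0,0,0,0]]]' 40
```

```text
time: 25.27
eef_pos: [0.4585, -0.2356, 0.0393]
tcp_rot: [0.999, 0.039, -0.001, -0.001]
contact_force: [0.0, -0.2, -0.6]
opening: 0.442
finger_force: 86.2
time: 25.6
eef_pos: [0.4593, -0.2362, 0.0351]
tcp_rot: [0.999, 0.039, -0.0, -0.0]
contact_force: [-1.4, 1.9, 4.0]
opening: 0.449
finger_force: 87.1
```

Floor contact is at the expected height. Now I tilt the holder back down (reverse arc), then release.

```bash
python3 -m handwheel '[[[0.036,0.001,0,0.0008,0],[0.036,0.0015,0,0.001,0],[0.036,0.0015,0,0.001,0],[0.036,0.0015,0,0.001,0],[0.036,0.0015,0,0.001,0],[0.036,0,0,0,0]]]' 25
python3 -m handwheel '[[[0.036,0.0015,0,0.001,0],[0.036,0.0015,0,0.001,0],[0.036,0.0015,0,0.001,0],[0.036,0.0015,0,0.001,0],[0.036,0,0,0,0]]]' 25
```

```text
time: 26.1
eef_pos: [0.4653, -0.236, 0.0322]
tcp_rot: [0.999, 0.039, -0.003, -0.0]
contact_force: [-8.2, 1.7, 18.2]
opening: 0.447
finger_force: 89.3
time: 26.52
eef_pos: [0.4719, -0.2357, 0.0283]
tcp_rot: [0.999, 0.039, -0.002, -0.0]
contact_force: [-7.6, 2.5, 17.1]
opening: 0.45
finger_force: 89.4
```

```bash
python3 -m handwheel '[[[0.036,0.001,0,0.0012,0],[0.036,0.001,0,0.0012,0],[0.036,0.001,0,0.0012,0],[0.036,0.001,0,0.001,0],[0.036,0,0,0,0]]]' 25
python3 -m handwheel '[[[0.036,0.0005,0,0.001,0],[0.036,0.0005,0,0.001,0],[0.036,0,0,0,0]]]' 25
```

```text
time: 26.93
eef_pos: [0.477, -0.2355, 0.0245]
tcp_rot: [0.999, 0.039, -0.0, 0.0]
contact_force: [-4.8, 3.8, 17.8]
opening: 0.449
finger_force: 90.0
time: 27.18
eef_pos: [0.478, -0.2355, 0.0236]
tcp_rot: [0.999, 0.039, -0.001, -0.0]
contact_force: [-8.6, 5.0, 26.0]
opening: 0.447
finger_force: 91.1
```

```bash
python3 -m handwheel '[[[0.036,0,0,-0.001,0],[0.036,0,0,-0.001,0],[0.04,0,0,0,0],[0.044,0,0,0,0],[0.05,0,0,0,0],[0.056,0,0,0,0],[0.06,0,0,0,0],[0.06,0,0,0,0],[0.06,0,0,0,0]]]' 20
python3 -m handwheel '[[[0.06,0,0,-0.004,0],[0.06,0,0,-0.01,0],[0.06,0,0,-0.03,0],[0.06,0,0,-0.035,0],[0.06,0,0,-0.035,0],[0.06,0,0,-0.035,0],[0.06,0,0,0,0],[0.06,0,0,0,0]]]' 20
python3 w.py z1 tray holder holder_clip scraper_tip scraper_butt
python3 - <<'E'
from h import *
for n in('top','scene'):
    c=cam(n);viewer.read_camera(n)
    for k,z in(('holder',.017),('scraper_tip',.01),('scraper_butt',.014),('brush',.066),('spare_holder',.029),('bottle',0),('jar',0)):
        for r in viewer.pinpoint(n,k)[:3]:
            u,v=r['xy'][0]*640,r['xy'][1]*400;P=at(c,u,v,z)
            a=np.radians(4.4);d=P[:2]-[.484,-.282]
            print(n,k,round(r['confidence'],2),P[:2].round(3),'tray',(d@np.array([[np.cos(a),-np.sin(a)],[np.sin(a),np.cos(a)]])).round(3))
E
```

```text
time: 27.93
eef_pos: [0.4768, -0.2346, 0.0205]
tcp_rot: [0.999, 0.039, -0.0, -0.0]
contact_force: [-0.4, -0.8, 0.4]
opening: 0.707
finger_force: 0.0
time: 28.6
eef_pos: [0.4787, -0.2359, 0.1741]
tcp_rot: [0.999, 0.039, 0.003, 0.003]
contact_force: [-0.1, -0.5, -0.2]
opening: 0.702
finger_force: 0.0
tcp [ 0.4787 -0.2359  0.1741] yaw 4.44
tray 0.89 357 185 [ 0.4798 -0.2796] tool [-0.0033  0.0428  0.1693]
holder 0.7 168 296 [ 0.3464 -0.0859] tool [-0.1211 -0.1605  0.1435]
holder 0.65 316 195 [ 0.4715 -0.2369] tool [-0.0082 -0.0003  0.145 ]
holder_clip 0.61 316 206 [ 0.4704 -0.2365] tool [-0.009  -0.0006  0.108 ]
scraper_tip 0.57 414 50 [ 0.6    -0.3008] tool [0.1152 0.0735 0.1091]
top holder 0.84 [ 0.463 -0.237] tray [-0.018  0.047]
top holder 0.61 [ 0.648 -0.048] tray [0.181 0.221]
top holder 0.56 [ 0.339 -0.084] tray [-0.13   0.208]
top scraper_tip 0.55 [ 0.605 -0.318] tray [ 0.118 -0.045]
top scraper_tip 0.24 [ 0.761 -0.131] tray [0.288 0.129]
top scraper_butt 0.61 [0.486 0.199] tray [0.039 0.479]
top brush 0.75 [0.477 0.196] tray [0.03  0.477]
top spare_holder 0.59 [0.482 0.191] tray [0.035 0.471]
top bottle 0.76 [ 0.771 -0.13 ] tray [0.298 0.129]
top jar 0.85 [0.469 0.45 ] tray [0.041 0.731]
scene holder 0.87 [ 0.345 -0.06 ] tray [-0.121  0.232]
scene holder 0.72 [ 0.461 -0.234] tray [-0.019  0.049]
scene holder 0.65 [ 0.658 -0.044] tray [0.192 0.224]
scene scraper_tip 0.78 [ 0.605 -0.328] tray [ 0.117 -0.055]
scene scraper_butt 0.55 [ 0.365 -0.349] tray [-0.123 -0.057]
scene scraper_butt 0.22 [ 0.457 -0.231] tray [-0.023  0.053]
scene brush 0.56 [0.488 0.19 ] tray [0.04 0.47]
scene brush 0.4 [ 0.483 -0.192] tray [0.006 0.09 ]
scene spare_holder 0.69 [0.477 0.193] tray [0.03  0.474]
scene bottle 0.83 [ 0.769 -0.133] tray [0.295 0.127]
scene jar 0.72 [0.473 0.44 ] tray [0.045 0.72 ]
```

The holder lies in the tray at about (-0.018, 0.048), the scraper spans x -0.123 to 0.118, and everything else is where it was. The arm is clear, so I'm handing in.

```bash
python3 -c "from plant import sign_off;print(sign_off())"
```

```text
the job is handed in; nothing more can be done
None
```

I handed the job in at about 29 s with the scraper and its emptied holder set down in the tray and released, and the brush, its holder, the jar and the bottle measuring where they were; the verdict was not shown to me.

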